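# Wedge the rack catch and draw out the tube rack

### The job

The run on the fraction collector is over: unload its test-tube rack. Push the wooden wedge under the red thumb plate of the sprung catch, from the apron end, until the wedge alone holds the catch up clear of the rack, and let go of it; then slide the rack right out of the guides, to stand squarely and wholly on the open apron, kept down on the deck and upright because its tubes are open. Leave the wedge in, holding the catch up ready for the next rack, and leave the wash bottle, beaker and tube holder where they are.

Things in the scene. Friction and masses are not known exactly. Their poses are not given: they have to be found in the camera images.
- collector: Fraction collector, fixed: white low base with a column at one end. Origin on the bench below the middle of the bay mouth; +y = the way the rack comes out. Flat deck 30 mm above the bench, x -58 to 116, y -265 to 220. Bay y -176 to 0; apron (open deck) y 0 to 220. Column y -265 to -178, 195 mm above the bench, with an arm parked on it along +x to 225 mm above the bench.
- bay_mouth (a point): Point on the deck at the middle of the bay mouth (collector 0, 0, 30), where the two aluminium guides end. Guides: collector x 33.5 to 41.5 and -41.5 to -33.5, 12 mm high; a 3 mm lip on them lies over the rack's foot, so the rack cannot be lifted inside the bay. The apron has no guides.
- apron (a point): Point on the deck at the middle of the apron (collector x 0, y 110, z 30): about where the middle of the rack should end.
- catch (a joint): Sprung catch: steel lever with red thumb plate, hinged about collector x at collector (51, -100, 38), its bar outside the +x guide. rad: 0 = down, locked; grows as the plate rises; stop 0.45. The tooth stops the rack's foot at the mouth; clear from 0.06, safely 0.085; wedge home gives 0.10 to 0.13. Springs back: 5 N at the plate's edge to lift, 6.5 N held up; wedging it takes 6 to 12 N.
- catch_edge (a point): Middle of the lower front edge of the red thumb plate (moves with the catch). Locked: collector (76, 45, 40), so 10 mm above the deck. Plate 55 mm wide (collector x 45 to 100), flat for 25 mm back (-y) from this edge; in front (+y) an upturned lip 16 mm long, 9 mm high, leads the wedge in. Deck on both sides is free; behind, the hinge cheeks stand at x 41 to 61, y -111 to -89.
- rack: Light-wood rack with 8 open glass tubes (they stay in it), 0.3 to 0.65 kg. Origin: centre of the underside of its foot, 64 (x) x 160 (y) x 10 mm. Its +y end has the pull plate and points along collector +y. Tubes reach 112 mm above the underside, at y -64 to 12; end walls, 44 wide, 80 high, at y 16 to 24 and -76 to -68. Starts with its origin at collector y -94 to -83: slide it some 200 mm.
- rack_pull (a point): Middle of the top edge of the rack's upright pull plate: plate 44 mm wide (rack x), 10 mm thick (rack y 68 to 78), top 73 mm above the rack's underside. Between it and the tube part is a clear gap of 44 mm down to the foot, for fingers to hook in and pull.
- wedge: Loose beech wedge, 150 mm long (x), 36 wide (y, parallel sides), 80 g. Origin: centre of the flat underside; thin tip at x = 75. Height 5 mm at the tip, rising evenly to 26 at x = -10, then flat, 26 high, to the butt end at x = -75, with a dark hanging hole. Fully home when the flat top has just reached the thumb plate's edge, its tip 85 to 95 mm past that edge; friction then holds it.
- wedge_tip (a point): Middle of the wedge's tip at its underside (wedge x 75, y 0, z 0).
- wedge_butt (a point): A good place to hold the wedge across its width: in the butt, 20 mm from the butt end, 20 mm above the underside (wedge x -55, y 0, z 20).
- wash_bottle: White wash bottle with red cap and bent spout, 64 mm across, 208 mm high; origin at the centre of its underside. Bystander.
- beaker: Glass beaker, 72 mm across, 95 mm high; origin at the centre of its underside. Bystander.
- tube_holder: Wooden sprung test-tube holder lying flat, 180 mm along its x, 30 mm wide, 16 mm high; origin at the centre of its underside. Bystander.
Not all that is in view belongs to the job. Several things have the shape of the wedge; the one meant has the colours described above.

How it is judged:
On the way:
1. with the rack still in the bay, the wedge alone holds the catch up, let go by the robot (value of joint catch above 0.085 rad and y of wedge_tip in the frame of collector below 0 m and contact force between each of the fingers, the arm and anything else below 0.3 N and y of rack in the frame of collector below -0.07 m), for 0.3 s.
At the end, for the whole second after the job is handed in: Catch still up on the wedge (joint over 0.085 rad, wedge tip under it, past the bay mouth); rack at rest, upright, flat on the deck, its middle 80 to 142 mm out from the mouth and within 25 mm of the apron's middle line, square within 11 degrees. Nothing moves (value of joint catch above 0.085 rad and y of wedge_tip in the frame of collector below 0 m and y of rack in the frame of collector between 0.08 and 0.142 m and x of rack in the frame of collector between -0.025 and 0.025 m and angle between the y axis of rack and the y axis of collector, either way round below 0.2 rad and z of rack in the frame of collector between 0.026 and 0.034 m and angle between rack's own z axis and vertical below 0.05 rad and linear speed of each of rack, wedge below 0.01 m/s); the robot touches nothing.
It fails at once if the rack is lifted more than 15 mm off the deck or tipped more than 11 degrees (its tubes are open) (angle between rack's own z axis and vertical above 0.2 rad or z of rack in the frame of collector above 0.045 m).
It fails at once if the wash bottle, the beaker or the tube holder is moved more than 30 mm or knocked over (distance of any of wash_bottle, beaker, tube_holder from where it was at the start of the episode above 0.03 m or angle between any of wash_bottle, beaker's own z axis and vertical above 0.4 rad).
It also fails if it takes over 61 s, if anything falls off the work surface, if the arm or the gripper's body presses on something with over 40 N, if the wrist force passes 120 N, or if a joint passes its speed limit or range.

### The arm

A 6-joint arm with a two-finger parallel gripper is mounted at the origin on the work surface. World frame = base frame: x ahead of the robot, y to its left, z up, the work surface at z = 0. Lengths are in m, angles in rad, forces in N, time in s.
With the tool pointing down it reaches from about 0.3 to 0.95 m from the base axis. Payload 3.1 kg.
Tool frame: the origin (TCP) lies at the very end of the fingers, on their centre line; the grasp point (between the pads) lies 19 mm behind it; z points along the fingers, y is the direction in which the jaws open and shut (so a half turn about z gives the same grasp; the last joint's range is limited). The gripper opens to 85 mm and grips with 20 to 120 N. Pads are 22 mm wide; open, the fingers measure 114 mm over their backs; the gripper's body (76 mm by 85 mm) begins 54 mm behind the grasp point. The pads swing forward as they close: fully open they stand 13 mm farther back than shut.
Start: joints at [1.162, 0.308, 1.634, -0, 1.2, -0.07], TCP at [0.208, 0.589, 0.231] pointing down, gripper open.
Joint ranges: [-3.06, 3.06], [-0.79, 1.96], [0.05, 2.63], [-1.19, 4.34], [0.05, 2.64], [-2.94, 2.94]. Speed limits (rad/s): [2.79, 2.79, 3.14, 3.14, 3.14, 3.14].

### API

Orientations are given as a unit quaternion [x, y, z, w].
In Python, from bench import state, snapshot, camera_model, hand_in gives the robot as it stands.
- The arm moves only by the tool move_arm, never from a script. Its argument "motion" is a list of rows, each an object with "linear": the shift along the tool's x, y, z in m, a list of three; "angular": the turn, a rotation vector about the tool's x, y, z in degrees, a list of three. In form: [{"linear": [x, y, z], "angular": [ax, ay, az]}, ...]. A call has 1 to 10 rows; each row is the pose to reach, as a shift and turn from the pose measured when the call began, along the tool's axes at that moment; what a row does not reach only later rows make up. A row lasts 1/10 s, in which the tool goes at most 50 mm and 8.59 degrees, less where a joint would pass 70% of its speed; a pose out of reach is approached as far as the arm can. A call with a gripper value outside its range is refused whole. "hand" is the opening, from 0 (shut) to 1 (fully open), set as the call begins (left out, the last holds). The fingers move at their own pace and stop on an object; the grip force is fixed at half the most. Time passes only in rows, so rows that repeat a pose let the fingers close. It gives the time, the measured TCP pose, the force and the opening at its end, in the units of the state.
- state(): the state, without advancing time (a new reading comes with each control period).
- snapshot(name): name is "scene" or "top"; returns the picture (384x512x3 uint8, red, green, blue); there is no depth.
- camera_model(name): a dict with "intrinsics" (3x3 intrinsics, pixels), "distortion" ([k1, k2, p1, p2, k3] as OpenCV has them; the pictures are not rectified), "eye" and "attitude" of the camera in the world. Camera axes: x right, y down, z forward; pixel columns grow to the right and rows downward; lengths in m; the calibration is good to about 2 mm. A picture is of the moment at which its call begins. camera_model takes no time and is no camera call.
- hand_in(): hands the job in, once; it reports no verdict.
The state is a dict: "t": time; "joints": joint angles; "joint_velocities": joint speeds; "effort": joint torques, N m; "tool_pos": TCP position; "eef_rot": TCP orientation; "ft_force": force on the tool from outside, world axes, zero at the start; "wrist_torque": the same for the moment, N m; "width": finger opening in m.
Only numpy, scipy, OpenCV 4.12 (cv2) and the standard library are available. Lean on these libraries where they do the work, as an engineer would, in place of code of your own. Each camera call takes 0.05 s, during which the arm holds its last target.

## Working session

There is one attempt and no reset: what is moved stays moved. The work goes in short steps, Python scripts to look and compute and a tool call to move; the robot and the scene stay as the last step left them, time stands still between calls to the robot, and variables do not carry over. Pictures are saved under pics/ and viewed, and the job is handed in when it is done.

Besides the shell and the picture viewer there is one more tool, called after ">>>" as a command line: name --argument value ..., lists and objects as JSON in quotes. move_arm: Moves the arm, as the interface text tells. Its arguments: {"type":"object","properties":{"motion":{"type":"array"},"hand":{"type":"number"}},"required":["motion"]}

```bash
mkdir -p pics; ls
python3 - <<'E'
from bench import *
import cv2
for n in("scene","top"):
    im=snapshot(n); cv2.imwrite(f"pics/{n}0.png",im[:,:,::-1]); m=camera_model(n); print(n,m)
print(state())
E
```

```text
pics
scene {'intrinsics': array([[452.72521254,   0.        , 247.00666307],
       [  0.        , 452.72521254, 193.83051228],
       [  0.        ,   0.        ,   1.        ]]), 'distortion': array([0.00571397, 0.        , 0.        , 0.        , 0.        ]), 'eye': array([1.56689479, 0.24401448, 0.76481134]), 'attitude': array([ 0.59047595,  0.64903815, -0.35598864, -0.32149607])}
top {'intrinsics': array([[365.61347947,   0.        , 257.0882027 ],
       [  0.        , 365.61347947, 195.97540034],
       [  0.        ,   0.        ,   1.        ]]), 'distortion': array([-0.0373687,  0.       ,  0.       ,  0.       ,  0.       ]), 'eye': array([0.32867625, 0.14328775, 1.01825022]), 'attitude': array([-0.70001793,  0.7073871 , -0.06451264,  0.073597  ])}
{'t': 0.1, 'joints': array([ 1.16230100e+00,  3.08956370e-01,  1.63503600e+00,  4.35454702e-05,
        1.19974187e+00, -6.97121355e-02]), 'joint_velocities': array([ 0.00062198, -0.00166059, -0.00380705,  0.00085297, -0.00186347,
        0.00144171]), 'effort': array([-3.16398373e-04, -4.16407299e+01, -2.77644038e+01, -7.45773968e-05,
        3.93963288e-03,  2.20418985e-05]), 'tool_pos': array([0.20743534, 0.58877977, 0.23014908]), 'eef_rot': array([ 1.68590388e-01,  9.85685616e-01, -1.03552655e-03, -2.73303625e-04]), 'ft_force': array([-0.38863398, -0.24777695, -0.33175257]), 'wrist_torque': array([ 0.00610071, -0.02229714, -0.02296285]), 'width': 0.08531331797313593}
```

View pics/scene0.png

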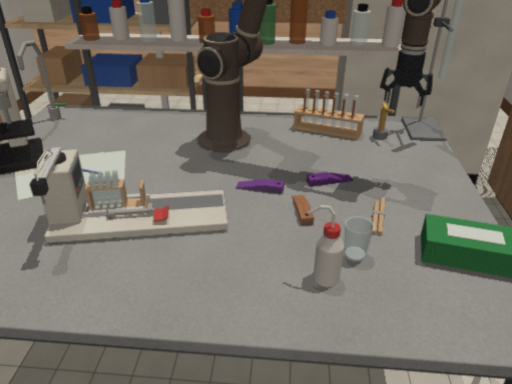

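View pics/top0.png

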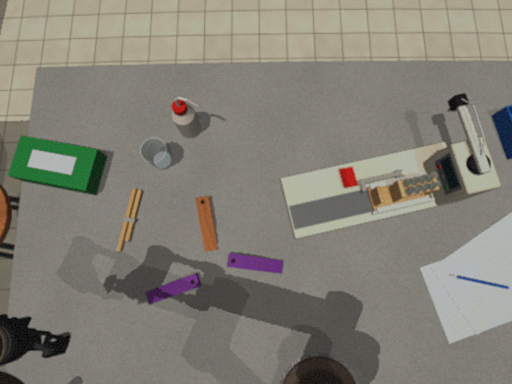

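Run:
```python
import cv2
im=cv2.imread("pics/top0.png")
cv2.imwrite("pics/c1.png",cv2.resize(im[130:245,270:510],None,fx=3.3,fy=3.3,interpolation=cv2.INTER_CUBIC))
cv2.imwrite("pics/c2.png",cv2.resize(im[180:310,110:300],None,fx=4,fy=4,interpolation=cv2.INTER_CUBIC))
im=cv2.imread("pics/scene0.png")
cv2.imwrite("pics/c3.png",cv2.resize(im[140:250,30:235],None,fx=3.9,fy=3.9,interpolation=cv2.INTER_CUBIC))
```

```text
(no output)
```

View pics/c1.png

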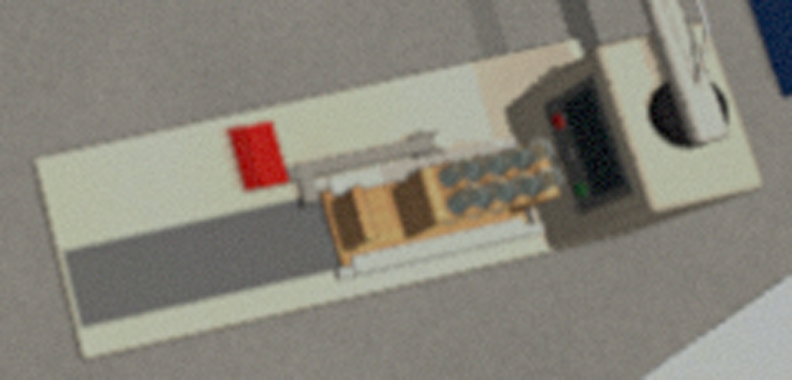

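View pics/c2.png

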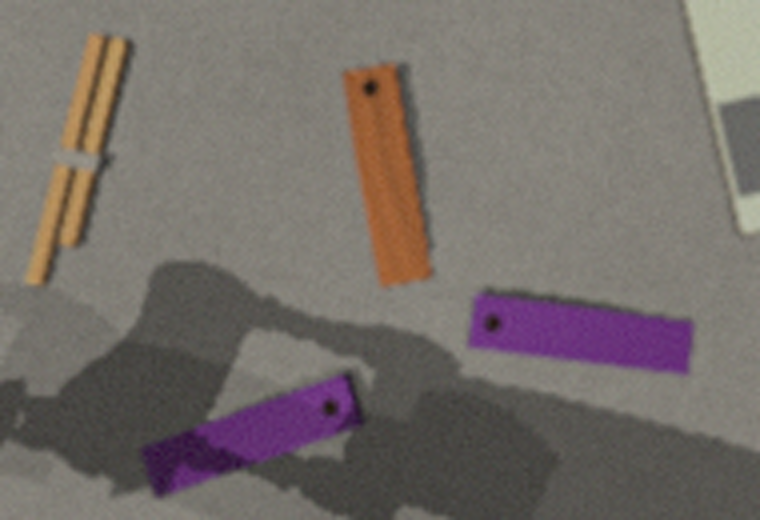

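View pics/c3.png

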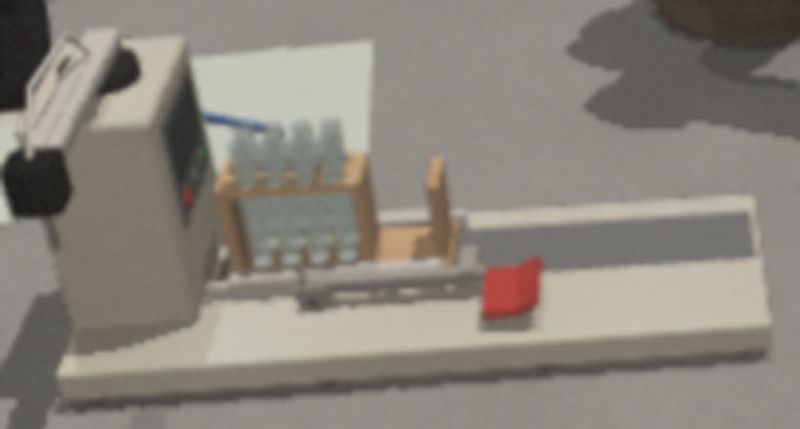

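```bash
cat > h.py <<'E'
import numpy as np, cv2
from bench import *
from scipy.spatial.transform import Rotation as R
from scipy.optimize import least_squares
C={n:camera_model(n) for n in("scene","top")}
def proj(n,P):
    m=C[n]; r=R.from_quat(m["attitude"]).inv()
    P=np.atleast_2d(P).astype(float)
    return cv2.projectPoints(P,r.as_rotvec(),-r.apply(m["eye"]),m["intrinsics"],m["distortion"])[0][:,0]
def unproj(n,uv,z):
    m=C[n]; uv=np.atleast_2d(uv).astype(float)
    k=cv2.undistortPoints(uv[:,None],m["intrinsics"],m["distortion"])[:,0]
    d=R.from_quat(m["attitude"]).apply(np.c_[k,np.ones(len(k))])
    return m["eye"]+d*((z-m["eye"][2])/d[:,2])[:,None]
def tf(p,P,z0=0):
    c,s=np.cos(p[2]),np.sin(p[2]); P=np.atleast_2d(P).astype(float)
    return np.c_[p[0]+c*P[:,0]-s*P[:,1],p[1]+s*P[:,0]+c*P[:,1],z0+P[:,2]]
def inv(p,W):
    c,s=np.cos(p[2]),np.sin(p[2]); W=np.atleast_2d(W); d=W[:,:2]-p[:2]
    return np.c_[c*d[:,0]+s*d[:,1],-s*d[:,0]+c*d[:,1],W[:,2]]
def fit(obs,x0,z0=0,v=True):
    f=lambda p:np.concatenate([(proj(n,tf(p,np.array(q)/1000,z0))-uv).ravel() for n,q,uv in obs])
    s=least_squares(f,x0,loss='soft_l1')
    if v: print(s.x,np.degrees(s.x[2])); print(f(s.x).reshape(-1,2).round(1).tolist())
    return s.x
E
python3 - <<'E'
from h import *
# unproj quick check
A,B=unproj("top",[[281.2,177.9],[295.5,238.2]],.03); print(A,B,np.linalg.norm(A-B))
obs=[("top",[[116,220,30],[-58,220,30]],np.array([[281.2,177.9],[295.5,238.2]])),
("top",[[-41.5,0,30]],np.array([[373,214]])),
("scene",[[116,220,30],[-58,220,30],[116,-265,30],[116,220,0],[116,-265,0]],np.array([[226.7,223.3],[223.1,190.8],[45.4,234.4],[226.9,230.3],[45.4,242.6]]))]
p=fit(obs,[A[0],A[1]-.2,.2]); np.save("col.npy",p)
print("plate proj",proj("top",tf(p,np.array([[100,61,49],[45,61,49],[100,20,42],[45,20,42]])/1e3)))
w=[("top",[[-75,-18,26],[-75,18,26],[75,-18,5],[75,18,5]],np.array([[196.3,198],[208.8,195.8],[206,251.8],[217.8,249]]))]
print(unproj("top",w[0][2],.02))
for perm in ([0,1,2,3],[1,0,3,2]):
    o=[("top",[w[0][1][i] for i in perm],w[0][2])]
    q=fit(o,[.28,.27,3.1])
    print("in col:",inv(p,[[q[0],q[1],0]]))
E
```

```text
[0.57503809 0.08761659 0.03      ] [0.40746081 0.05276835 0.03      ] 0.171162334345048
[ 0.50711695 -0.14936833  0.20085113] 11.507921878372565
[[-0.6, -0.6], [-0.7, 0.4], [-1.0, 1.6], [-0.4, -0.7], [-0.6, -1.8], [-2.5, 0.1], [-0.3, 1.0], [0.2, 0.8]]
plate proj [[338.8049731  169.20263221]
 [343.90550585 188.3717362 ]
 [352.64211477 166.85410995]
 [357.84297854 185.83097086]]
[[0.52282225 0.32492238 0.02      ]
 [0.52866664 0.29003319 0.02      ]
 [0.37391735 0.29519268 0.02      ]
 [0.38118116 0.26319857 0.02      ]]
[0.45143148 0.29382776 3.31432882] 189.89705326531094
[[-0.2, -0.2], [0.1, -0.3], [-0.4, 0.1], [0.6, 0.5]]
in col: [[0.03385311 0.44539601 0.        ]]
[0.45140249 0.29343702 2.92119729] 167.37227594245022
[[23.1, 0.1], [-2.0, -0.4], [1.9, 0.1], [-22.6, 0.1]]
in col: [[0.03374675 0.44501892 0.        ]]
```

```bash
cat >> h.py <<'E'
def rel(pos,ydeg,s=None):
    """shift & turn in tool axes to a tool-down pose with tool y at world ydeg"""
    s=s or state(); r0=R.from_quat(s["eef_rot"])
    y=np.radians(ydeg); yv=[np.cos(y),np.sin(y),0]; z=[0,0,-1]; x=np.cross(yv,z)
    r1=R.from_matrix(np.c_[x,yv,z])
    l=r0.inv().apply(np.array(pos)-s["tool_pos"]); a=np.degrees((r0.inv()*r1).as_rotvec())
    print("lin",l.round(4),"|",round(np.linalg.norm(l),4),"ang",a.round(2)); return l,a
E
python3 - <<'E'
from h import *
obs=[("top",[[116,220,30],[-58,220,30]],np.array([[281.2,177.9],[295.5,238.2]])),
("top",[[100,61,49],[45,61,49],[100,20,42],[45,20,42]],np.array([[339.1,168.8],[343.6,187.6],[352.7,167],[357.3,185.5]])),
("scene",[[116,220,30],[-58,220,30],[116,220,0],[116,-265,0]],np.array([[226.7,223.3],[223.1,190.8],[226.9,230.3],[45.4,242.6]]))]
p=fit(obs,np.load("col.npy")); np.save("col.npy",p)
q=fit([("top",[[-75,-18,26],[-75,18,26],[75,-18,5],[75,18,5],[-58,0,26]],np.array([[196.3,198],[208.8,195.8],[206,251.8],[217.8,249],[202.5,201.8]]))],[.45,.29,3.3]); np.save("w.npy",q)
print("beaker,bottle cap",unproj("top",[[157,155]],.05),unproj("top",[[185,125]],.05))
g=tf(q,[[-.055,0,0]])[0]; print(g)
rel([g[0],g[1],.12],-80.1); rel([.42,.42,.15],0)
E
```

```text
[ 0.50738246 -0.14917373  0.19868605] 11.383872148788829
[[-0.7, -0.9], [-0.8, 0.1], [-0.3, 0.2], [0.3, 0.6], [-0.1, -0.3], [0.5, 0.2], [-0.4, -0.5], [-0.5, -1.6], [-0.3, 1.2], [0.2, 0.7]]
[0.45185387 0.29428873 3.3174614 ] 190.076537163293
[[-0.5, -0.3], [-0.2, -0.5], [-0.5, -0.1], [0.6, 0.3], [0.7, 0.6]]
beaker,bottle cap [[0.64011213 0.43226255 0.05      ]] [[0.72740152 0.35666745 0.05      ]]
[0.50600549 0.30391172 0.        ]
lin [-0.3763 -0.1692  0.1104] | 0.4271 ang [-6.0000e-02  1.6000e-01  1.5069e+02]
lin [-0.2566 -0.0884  0.0803] | 0.283 ang [-1.100e-01  7.000e-02  7.059e+01]
```

>>> move_arm --motion '[{"linear": [-0.02,-0.007,0.006],"angular": [0,0,7]},{"linear": [-0.05,-0.018,0.016],"angular": [0,0,15]},{"linear": [-0.08,-0.028,0.025],"angular": [0,0,23]},{"linear": [-0.11,-0.038,0.034],"angular": [0,0,31]},{"linear": [-0.14,-0.048,0.044],"angular": [0,0,39]},{"linear": [-0.17,-0.058,0.053],"angular": [0,0,47]},{"linear": [-0.2,-0.068,0.062],"angular": [0,0,55]},{"linear": [-0.23,-0.078,0.07],"angular": [0,0,63]},{"linear": [-0.256,-0.088,0.08],"angular": [0,0,70.6]},{"linear": [-0.256,-0.088,0.08],"angular": [0,0,70.6]}]' --hand 1

```text
t: 1.1
tool_pos: [0.4208, 0.4173, 0.1482]
eef_rot: [0.709, 0.705, -0.003, 0.001]
ft_force: [0.2, -0.6, 0.5]
width: 0.0854
```

Run:
```python
from h import *
print(rel([.506,.304,.10],-79.9));
```

```text
lin [-0.1126  0.0859  0.0485] | 0.1497 ang [7.000e-02 3.700e-01 7.961e+01]
(array([-0.11262567,  0.08588559,  0.04853803]), array([7.26675056e-02, 3.66295705e-01, 7.96065964e+01]))
```

>>> move_arm --motion '[{"linear": [-0.011,0.008,0.005],"angular": [0,0,8]},{"linear": [-0.024,0.018,0.01],"angular": [0,0,16]},{"linear": [-0.038,0.029,0.016],"angular": [0,0,24]},{"linear": [-0.052,0.04,0.022],"angular": [0,0.1,32]},{"linear": [-0.066,0.05,0.028],"angular": [0,0.2,40]},{"linear": [-0.08,0.061,0.034],"angular": [0,0.2,48]},{"linear": [-0.094,0.072,0.04],"angular": [0,0.3,56]},{"linear": [-0.105,0.08,0.045],"angular": [0,0.3,64]},{"linear": [-0.1126,0.0859,0.0485],"angular": [0,0.4,72]},{"linear": [-0.1126,0.0859,0.0485],"angular": [0,0.4,79.6]}]'

```text
t: 2.1
tool_pos: [0.5056, 0.3035, 0.0993]
eef_rot: [0.996, 0.086, -0.0, 0.0]
ft_force: [0.3, 0.5, -0.3]
width: 0.0852
```

Run:
```python
from h import *
im=snapshot("top"); cv2.imwrite("pics/t1.png",cv2.resize(im[130:300,120:320,::-1],None,fx=3.5,fy=3.5,interpolation=cv2.INTER_CUBIC))
im=snapshot("scene"); cv2.imwrite("pics/s1.png",cv2.resize(im[130:300,220:420,::-1],None,fx=3.5,fy=3.5,interpolation=cv2.INTER_CUBIC))
print(rel([.506,.304,.002],-79.9));
```

```text
lin [0.0005 0.0004 0.0978] | 0.0978 ang [ 0.02 -0.01  0.09]
(array([0.00045877, 0.00039164, 0.09778652]), array([ 0.02179121, -0.01471185,  0.08643236]))
```

View pics/t1.png

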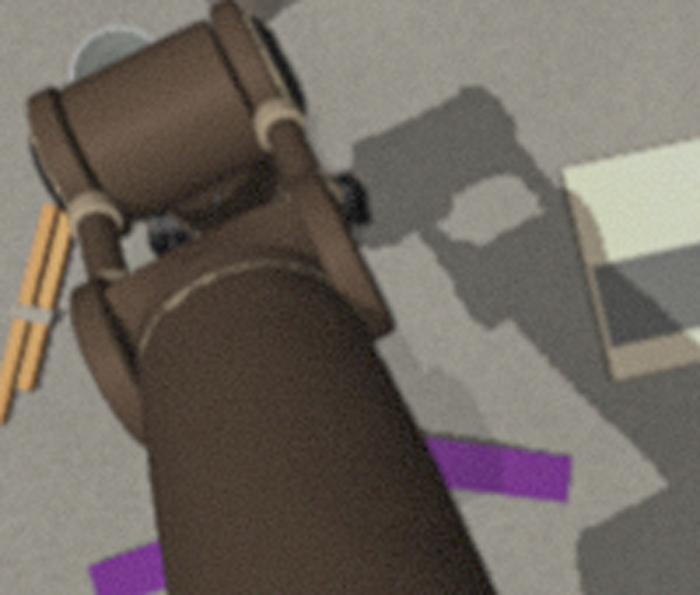

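View pics/s1.png

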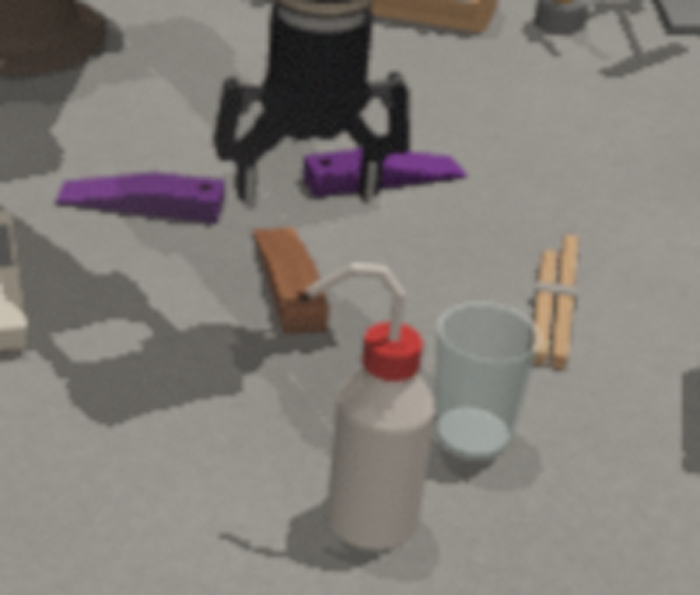

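Scene view: brown wedge with dark hole at crop (305,296), gripper straddles it from above; the two other wedge shapes are purple, so brown (top px 206,222) is the beech one. Descending.

>>> move_arm --motion '[{"linear": [0,0,0.015],"angular": [0,0,0]},{"linear": [0,0,0.035],"angular": [0,0,0]},{"linear": [0,0,0.055],"angular": [0,0,0]},{"linear": [0.0005,0.0004,0.075],"angular": [0,0,0]},{"linear": [0.0005,0.0004,0.088],"angular": [0,0,0]},{"linear": [0.0005,0.0004,0.096],"angular": [0,0,0]},{"linear": [0.0005,0.0004,0.096],"angular": [0,0,0]}]'

```text
t: 2.9
tool_pos: [0.5048, 0.3037, 0.0023]
eef_rot: [0.996, 0.089, -0.001, 0.001]
ft_force: [-0.1, -0.7, 0.5]
width: 0.0853
```

>>> move_arm --motion '[{"linear": [0,0,0],"angular": [0,0,0]},{"linear": [0,0,0],"angular": [0,0,0]},{"linear": [0,0,0],"angular": [0,0,0]},{"linear": [0,0,0],"angular": [0,0,0]},{"linear": [0,0,0],"angular": [0,0,0]},{"linear": [0,0,0],"angular": [0,0,0]},{"linear": [0,0,0],"angular": [0,0,0]}]' --hand 0

```text
t: 3.6
tool_pos: [0.506, 0.3043, 0.0035]
eef_rot: [0.996, 0.089, 0.0, 0.0]
ft_force: [-0.2, 0.6, 6.1]
width: 0.0349
```

>>> move_arm --motion '[{"linear": [0,0,-0.01],"angular": [0,0,0]},{"linear": [0,0,-0.025],"angular": [0,0,0]},{"linear": [0,0,-0.045],"angular": [0,0,0]},{"linear": [0,0,-0.07],"angular": [0,0,0]},{"linear": [0,0,-0.095],"angular": [0,0,0]},{"linear": [0,0,-0.1],"angular": [0,0,0]},{"linear": [0,0,-0.1],"angular": [0,0,0]}]'

```text
t: 4.3
tool_pos: [0.5068, 0.3048, 0.1051]
eef_rot: [0.996, 0.089, 0.001, -0.0]
ft_force: [0.1, 0.5, -1.2]
width: 0.035
```

Run:
```python
from h import *
s=state();print(s["width"],s["ft_force"])
im=snapshot("scene"); cv2.imwrite("pics/s2.png",cv2.resize(im[110:280,200:400,::-1],None,fx=3.5,fy=3.5,interpolation=cv2.INTER_CUBIC))
p=np.load("col.npy"); yaw=np.degrees(p[2])
# grasp pt over apron end: tip 20mm in front of lip (y=61): origin y=61+20+75, grasp +55
for y in (.061+.03+.13,): 
    t=tf(p,[[.077,y,.10]])[0]; print(t); rel(t,yaw)
```

```text
0.03498561201780141 [ 0.07007866  0.52337771 -1.22536012]
[0.53924633 0.08267685 0.1       ]
lin [-0.0065  0.2239  0.0037] | 0.2241 ang [ 2.000e-02  1.000e-02 -9.113e+01]
```

View pics/s2.png

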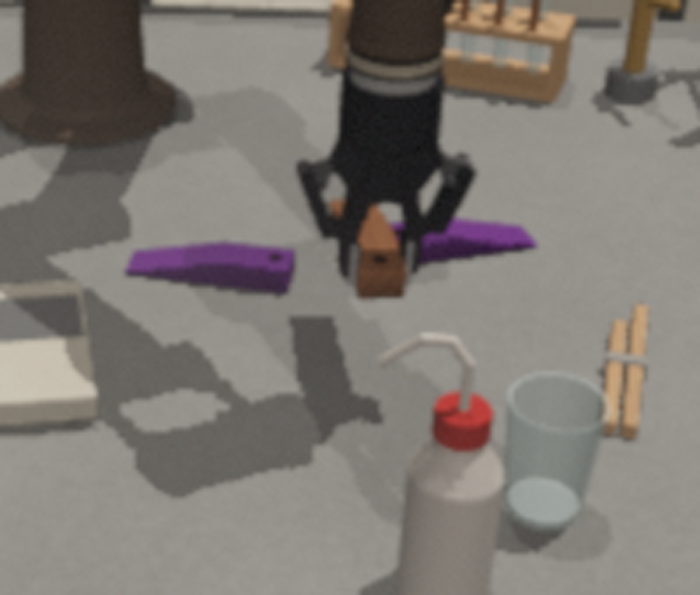

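>>> move_arm --motion '[{"linear": [0,0.012,0],"angular": [0,0,-7]},{"linear": [0,0.03,0],"angular": [0,0,-15]},{"linear": [0,0.05,0],"angular": [0,0,-23]},{"linear": [-0.001,0.07,0],"angular": [0,0,-31]},{"linear": [-0.002,0.09,0],"angular": [0,0,-39]},{"linear": [-0.003,0.11,0],"angular": [0,0,-47]},{"linear": [-0.004,0.13,0],"angular": [0,0,-55]},{"linear": [-0.005,0.15,0],"angular": [0,0,-63]},{"linear": [-0.006,0.175,0],"angular": [0,0,-71]},{"linear": [-0.0065,0.2,0],"angular": [0,0,-79]}]'

```text
t: 5.35
tool_pos: [0.5331, 0.1052, 0.1016]
eef_rot: [0.71, 0.705, -0.002, -0.001]
ft_force: [-0.4, 1.0, -0.4]
width: 0.0349
```

Run:
```python
from h import *
p=np.load("col.npy"); yaw=np.degrees(p[2])
t=tf(p,[[.077,.221,.10]])[0]; rel(t,yaw)
```

```text
lin [-0.0225  0.0063  0.0016] | 0.0234 ang [ -0.23   0.02 -11.78]
```

>>> move_arm --motion '[{"linear": [-0.012,0.003,0],"angular": [-0.1,0,-6]},{"linear": [-0.0225,0.0063,0.0016],"angular": [-0.2,0,-11.8]},{"linear": [-0.0225,0.0063,0.0016],"angular": [-0.2,0,-11.8]},{"linear": [-0.0225,0.0063,0.0016],"angular": [-0.2,0,-11.8]}]'

```text
t: 5.75
tool_pos: [0.538, 0.0827, 0.0986]
eef_rot: [0.634, 0.773, -0.001, -0.001]
ft_force: [0.1, -0.1, -0.7]
width: 0.0349
```

Run:
```python
from h import *
p=np.load("col.npy"); yaw=np.degrees(p[2])
im=snapshot("scene"); cv2.imwrite("pics/s3.png",cv2.resize(im[110:260,40:270,::-1],None,fx=3.4,fy=3.4,interpolation=cv2.INTER_CUBIC))
im=snapshot("top"); cv2.imwrite("pics/t3.png",cv2.resize(im[100:260,250:450,::-1],None,fx=3.5,fy=3.5,interpolation=cv2.INTER_CUBIC))
s=state(); print(inv(p,[s["tool_pos"]]))
t=tf(p,[[.077,.221,.036]])[0]; rel(t,yaw)
# predicted tip corner/butt in images
q=tf(p,np.array([[.077+a,.221-.13+b,.10-.003+h] for a,b,h in((-.018,0,.005),(.018,0,.005),(.018,.15,.026),(-.018,.15,.026))]))
print(proj("scene",q),proj("top",q))
```

```text
[[0.07638125 0.22163178 0.0991972 ]]
lin [-0.0006  0.0008  0.0632] | 0.0632 ang [-0.12 -0.01 -0.04]
[[177.00467961 192.14799586]
 [176.63845873 199.3607523 ]
 [232.65603261 189.47043456]
 [231.65691148 182.50739525]] [[335.69424825 180.97426152]
 [332.25075241 167.76034193]
 [276.03812259 177.54154389]
 [279.15233736 191.20784337]]
```

View pics/s3.png

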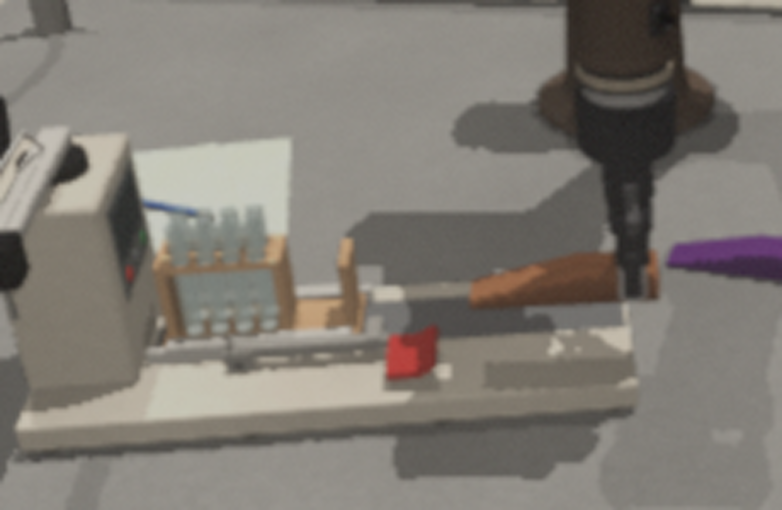

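View pics/t3.png

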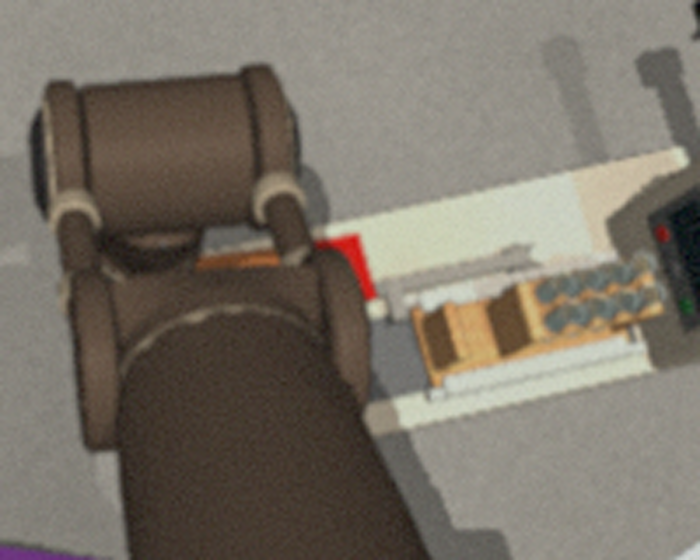

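>>> move_arm --motion '[{"linear": [-0.0006,0.0008,0.015],"angular": [-0.1,0,0]},{"linear": [-0.0006,0.0008,0.03],"angular": [-0.1,0,0]},{"linear": [-0.0006,0.0008,0.045],"angular": [-0.1,0,0]},{"linear": [-0.0006,0.0008,0.055],"angular": [-0.1,0,0]},{"linear": [-0.0006,0.0008,0.061],"angular": [-0.1,0,0]},{"linear": [-0.0006,0.0008,0.0635],"angular": [-0.1,0,0]},{"linear": [-0.0006,0.0008,0.065],"angular": [-0.1,0,0]},{"linear": [-0.0006,0.0008,0.065],"angular": [-0.1,0,0]}]'

```text
t: 6.65
tool_pos: [0.5397, 0.0828, 0.0345]
eef_rot: [0.634, 0.773, 0.0, -0.0]
ft_force: [-0.8, 0.1, -1.3]
width: 0.0349
```

Run:
```python
from h import *
p=np.load("col.npy"); yaw=np.degrees(p[2])
s=state(); print(inv(p,[s["tool_pos"]]),s["ft_force"])
t=tf(p,[[.077,.180,.034]])[0]; rel(t,yaw)
t=tf(p,[[.077,.085,.034]])[0]; rel(t,yaw)
```

```text
[[0.0774236  0.22101184 0.03445007]] [-0.80382654  0.13730657 -1.32112113]
lin [-0.041  -0.0004  0.0004] | 0.041 ang [ 0.01 -0.01 -0.05]
lin [-0.136  -0.0003  0.0004] | 0.136 ang [ 0.01 -0.01 -0.05]
```

>>> move_arm --motion '[{"linear": [-0.005,0,0.0005],"angular": [0,0,0]},{"linear": [-0.013,0,0.0008],"angular": [0,0,0]},{"linear": [-0.021,0,0.0008],"angular": [0,0,0]},{"linear": [-0.029,-0.0003,0.0008],"angular": [0,0,0]},{"linear": [-0.037,-0.0003,0.0008],"angular": [0,0,0]},{"linear": [-0.045,-0.0003,0.0008],"angular": [0,0,0]},{"linear": [-0.05,-0.0003,0.0008],"angular": [0,0,0]},{"linear": [-0.055,-0.0003,0.0008],"angular": [0,0,0]},{"linear": [-0.055,-0.0003,0.0008],"angular": [0,0,0]}]'

```text
t: 7.55
tool_pos: [0.5504, 0.0281, 0.0337]
eef_rot: [0.634, 0.773, 0.0, 0.0]
ft_force: [0.9, 1.3, -1.2]
width: 0.035
```

Run:
```python
from h import *
p=np.load("col.npy"); yaw=np.degrees(p[2])
im=snapshot("scene"); cv2.imwrite("pics/s4.png",cv2.resize(im[160:250,120:250,::-1],None,fx=6,fy=6,interpolation=cv2.INTER_CUBIC))
s=state(); print(inv(p,[s["tool_pos"]]),s["ft_force"])
t=tf(p,[[.077,.085,.034]])[0]; rel(t,yaw)
```

```text
[[0.07711054 0.16570602 0.03364855]] [ 0.03345617 -0.21054429 -0.56723278]
lin [-0.0807 -0.     -0.0004] | 0.0807 ang [ 0.02 -0.01 -0.07]
```

View pics/s4.png

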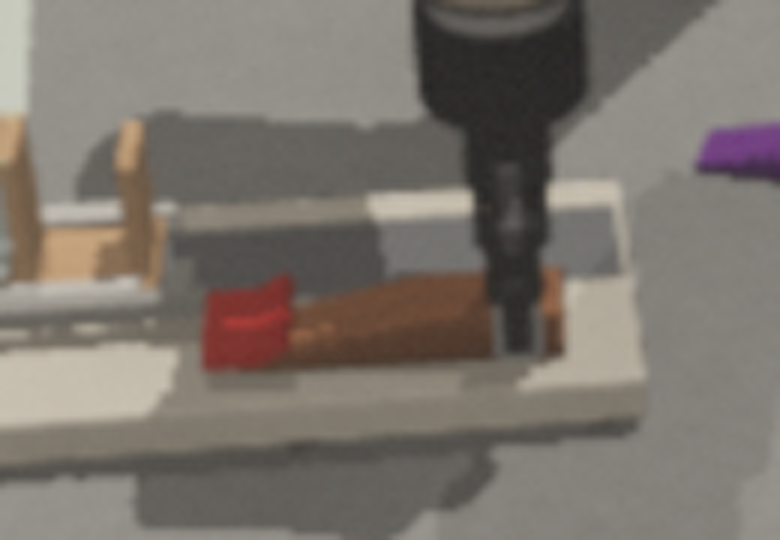

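Wedge tip is under the plate's lip (crop 295,345), centred on the plate, low force. Pushing on.

>>> move_arm --motion '[{"linear": [-0.006,0,0],"angular": [0,0,0]},{"linear": [-0.012,0,0],"angular": [0,0,0]},{"linear": [-0.018,0,0],"angular": [0,0,0]},{"linear": [-0.024,0,0],"angular": [0,0,0]},{"linear": [-0.03,0,0],"angular": [0,0,0]},{"linear": [-0.036,0,0],"angular": [0,0,0]},{"linear": [-0.042,0,0],"angular": [0,0,0]},{"linear": [-0.048,0,0],"angular": [0,0,0]},{"linear": [-0.054,0,0],"angular": [0,0,0]},{"linear": [-0.058,0,0],"angular": [0,0,0]}]'

```text
t: 8.6
tool_pos: [0.5603, -0.0255, 0.0335]
eef_rot: [0.635, 0.773, 0.001, -0.003]
ft_force: [-2.6, 10.7, 3.0]
width: 0.0346
```

Run:
```python
from h import *
p=np.load("col.npy"); yaw=np.degrees(p[2])
im=snapshot("scene"); cv2.imwrite("pics/s5.png",cv2.resize(im[160:250,120:250,::-1],None,fx=6,fy=6,interpolation=cv2.INTER_CUBIC))
s=state(); print(inv(p,[s["tool_pos"]]),s["ft_force"],s["width"])
t=tf(p,[[.077,.085,.0337]])[0]; rel(t,yaw)
```

```text
[[0.07637987 0.11025954 0.03353239]] [-2.49261406  9.83252074  2.6783044 ] 0.03422163645710298
lin [-0.0253  0.0007 -0.0003] | 0.0253 ang [-0.1  -0.31 -0.17]
```

View pics/s5.png

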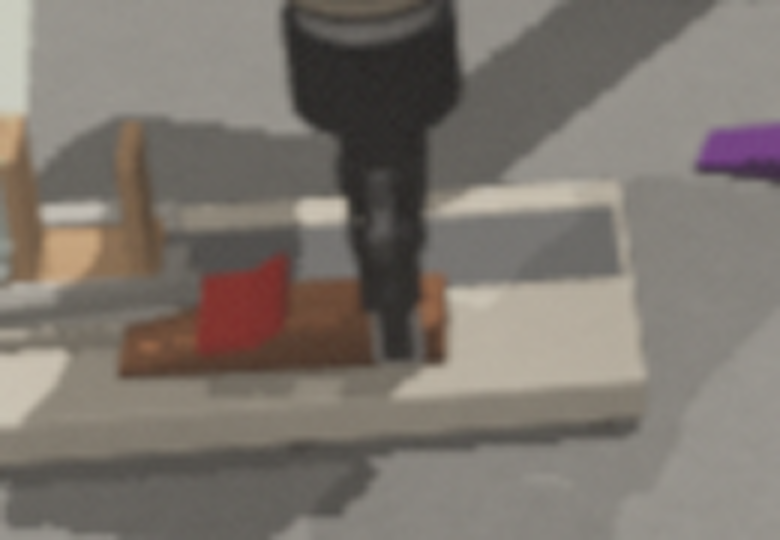

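>>> move_arm --motion '[{"linear": [-0.005,0,0],"angular": [-0.1,-0.3,-0.2]},{"linear": [-0.01,0.0003,0],"angular": [-0.1,-0.3,-0.2]},{"linear": [-0.015,0.0006,0],"angular": [-0.1,-0.3,-0.2]},{"linear": [-0.019,0.0006,0],"angular": [-0.1,-0.3,-0.2]},{"linear": [-0.023,0.0006,0],"angular": [-0.1,-0.3,-0.2]},{"linear": [-0.025,0.0006,0],"angular": [-0.1,-0.3,-0.2]},{"linear": [-0.026,0.0006,0],"angular": [-0.1,-0.3,-0.2]},{"linear": [-0.026,0.0006,0],"angular": [-0.1,-0.3,-0.2]}]'

```text
t: 9.45
tool_pos: [0.565, -0.0481, 0.0335]
eef_rot: [0.634, 0.773, 0.001, -0.003]
ft_force: [-3.2, 10.7, 4.1]
width: 0.0351
```

Run:
```python
from h import *
p=np.load("col.npy"); yaw=np.degrees(p[2])
im=snapshot("scene"); cv2.imwrite("pics/s6.png",cv2.resize(im[160:250,120:250,::-1],None,fx=6,fy=6,interpolation=cv2.INTER_CUBIC))
s=state(); print(inv(p,[s["tool_pos"]]),s["ft_force"],s["width"])
t=tf(p,[[.077,.085,.0337]])[0]; rel(t,yaw)
# predicted wedge home corners: butt at y 105; plate at .115 rad
print("butt near-x corners", (proj("scene",tf(p,np.array([[94,105,30],[94,105,56],[58,105,56],[94,-45,30]])/1e3))-[120,160])*6)
def plate(a):
    P=np.array([[100,45,40],[45,45,40],[100,61,49],[45,61,49]],float)-[51,-100,38]
    c,s_=np.cos(a),np.sin(a); return np.c_[P[:,0],c*P[:,1]-s_*P[:,2],s_*P[:,1]+c*P[:,2]]+[51,-100,38]
for a in (0.06,.085,.1,.115,.13): print(a,((proj("scene",tf(p,plate(a)/1e3))-[120,160])*6).round(0).tolist())
```

```text
[[0.07643305 0.08770969 0.03353641]] [-1.36311939 12.25234891  4.83533456] 0.034799621590946454
lin [-0.0027  0.0006 -0.0002] | 0.0028 ang [-0.09 -0.35 -0.07]
butt near-x corners [[384.28439949 364.2003267 ]
 [379.80994808 317.80420347]
 [381.00801283 273.49892388]
 [ 51.74180925 385.01306125]]
0.06 [[246.0, 347.0], [253.0, 279.0], [279.0, 327.0], [284.0, 259.0]]
0.085 [[245.0, 340.0], [251.0, 272.0], [276.0, 320.0], [282.0, 252.0]]
0.1 [[244.0, 337.0], [250.0, 269.0], [275.0, 315.0], [281.0, 248.0]]
0.115 [[243.0, 333.0], [249.0, 265.0], [274.0, 311.0], [279.0, 244.0]]
0.13 [[241.0, 329.0], [248.0, 261.0], [272.0, 307.0], [278.0, 239.0]]
```

View pics/s6.png

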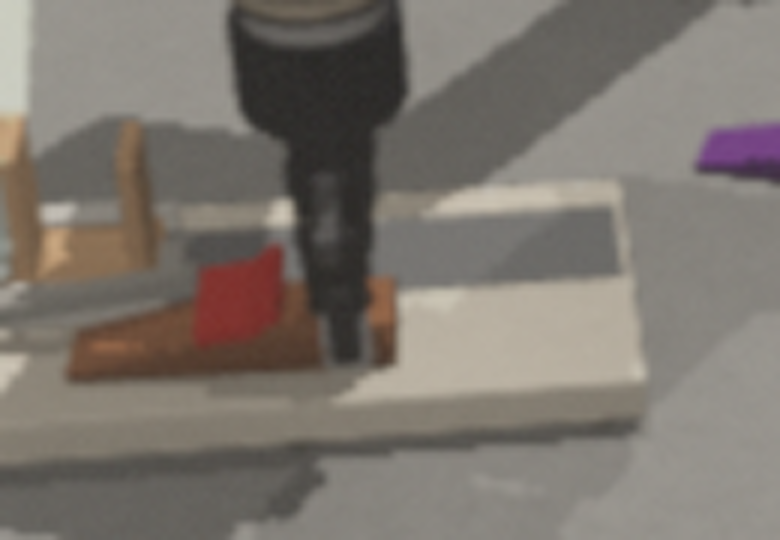

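>>> move_arm --motion '[{"linear": [-0.005,0.0005,0],"angular": [0,-0.3,0]},{"linear": [-0.008,0.0006,0],"angular": [0,-0.3,0]},{"linear": [-0.01,0.0006,0],"angular": [0,-0.3,0]},{"linear": [-0.01,0.0006,0],"angular": [0,-0.3,0]},{"linear": [-0.01,0.0006,0],"angular": [0,-0.3,0]}]'

```text
t: 10.0
tool_pos: [0.5663, -0.0544, 0.0335]
eef_rot: [0.635, 0.773, 0.001, -0.004]
ft_force: [-1.7, 11.4, 4.2]
width: 0.035
```

Run:
```python
from h import *
p=np.load("col.npy"); yaw=np.degrees(p[2])
im=snapshot("scene"); cv2.imwrite("pics/s7.png",cv2.resize(im[160:250,120:250,::-1],None,fx=6,fy=6,interpolation=cv2.INTER_CUBIC))
s=state(); print(inv(p,[s["tool_pos"]]),s["ft_force"],s["width"])
```

```text
[[0.07651713 0.0812573  0.03354445]] [-2.40998787 11.07363513  4.74895097] 0.0348394390661204
```

View pics/s7.png

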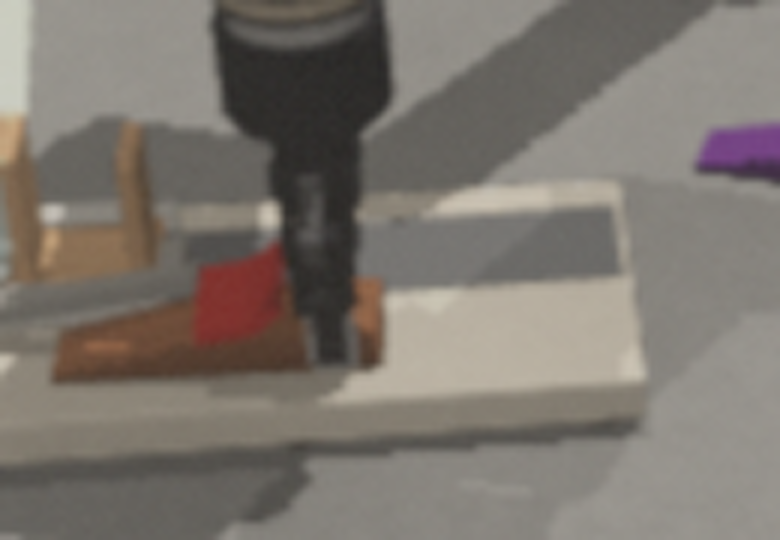

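>>> move_arm --motion '[{"linear": [-0.004,0.0005,0],"angular": [0,-0.3,0]},{"linear": [-0.0065,0.0005,0],"angular": [0,-0.3,0]},{"linear": [-0.0065,0.0005,0],"angular": [0,-0.3,0]},{"linear": [-0.0065,0.0005,0],"angular": [0,-0.3,0]}]'

```text
t: 10.45
tool_pos: [0.5669, -0.0571, 0.0336]
eef_rot: [0.635, 0.772, 0.001, -0.005]
ft_force: [-3.1, 11.6, 4.3]
width: 0.0349
```

Run:
```python
from h import *
p=np.load("col.npy"); yaw=np.degrees(p[2])
im=snapshot("scene"); cv2.imwrite("pics/s8.png",cv2.resize(im[160:250,120:250,::-1],None,fx=6,fy=6,interpolation=cv2.INTER_CUBIC))
s=state(); print(inv(p,[s["tool_pos"]]),s["ft_force"],s["width"])
```

```text
[[0.07654445 0.0784699  0.03354802]] [-2.09540648 11.41466859  3.44758919] 0.03450739467510624
```

View pics/s8.png

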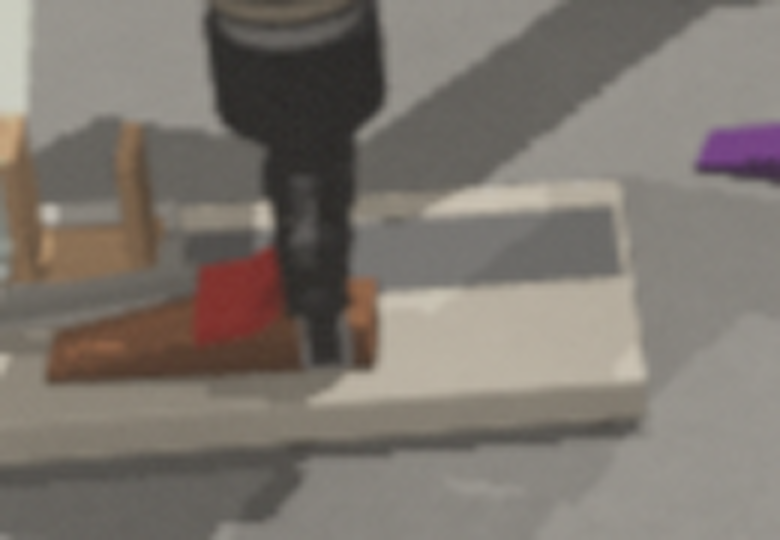

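>>> move_arm --motion '[{"linear": [0,0,0],"angular": [0,0,0]},{"linear": [0,0,0],"angular": [0,0,0]},{"linear": [0,0,0],"angular": [0,0,0]},{"linear": [0,0,0],"angular": [0,0,0]},{"linear": [0,0,0],"angular": [0,0,0]},{"linear": [0,0,0],"angular": [0,0,0]}]' --hand 1

```text
t: 11.1
tool_pos: [0.567, -0.0575, 0.0336]
eef_rot: [0.635, 0.772, 0.001, -0.005]
ft_force: [0.1, -0.5, 1.1]
width: 0.0852
```

>>> move_arm --motion '[{"linear": [0.002,0,-0.01],"angular": [0,0,0]},{"linear": [0.004,0,-0.03],"angular": [0,0,0]},{"linear": [0.01,0,-0.06],"angular": [0,0,0]},{"linear": [0.01,0,-0.09],"angular": [0,0,0]},{"linear": [0.01,0,-0.12],"angular": [0,0,0]},{"linear": [0.01,0,-0.14],"angular": [0,0,0]},{"linear": [0.01,0,-0.14],"angular": [0,0,0]}]'

```text
t: 11.8
tool_pos: [0.5691, -0.049, 0.1783]
eef_rot: [0.635, 0.772, 0.003, -0.001]
ft_force: [0.4, 0.1, 0.8]
width: 0.085
```

Run:
```python
from h import *
p=np.load("col.npy"); yaw=np.degrees(p[2])
im=snapshot("scene"); cv2.imwrite("pics/s9.png",cv2.resize(im[160:250,60:250,::-1],None,fx=4.2,fy=4.2,interpolation=cv2.INTER_CUBIC))
im=snapshot("top"); cv2.imwrite("pics/t9.png",cv2.resize(im[100:260,300:500,::-1],None,fx=3.5,fy=3.5,interpolation=cv2.INTER_CUBIC))
s=state(); print(inv(p,[s["tool_pos"]]),s["ft_force"],s["width"])
```

```text
[[0.07735203 0.08705035 0.17406996]] [ 0.31283264 -0.38613552 -0.96760708] 0.08535750772403804
```

View pics/s9.png

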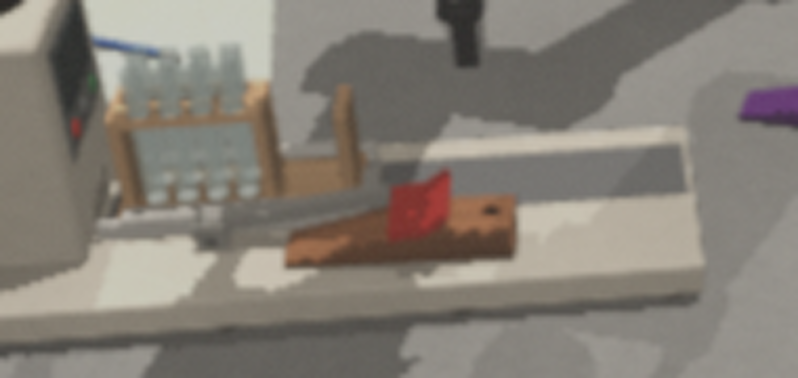

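View pics/t9.png

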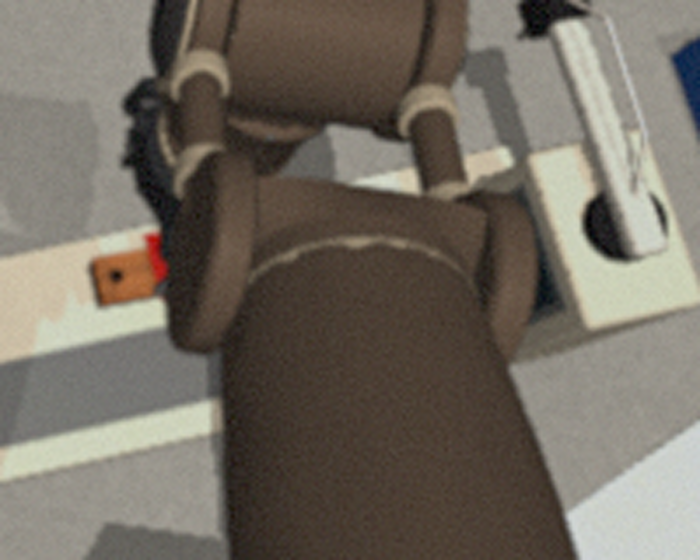

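Run:
```python
from h import *
p=np.load("col.npy")
a=cv2.imread("pics/top0.png")[165:220,350:460]; cv2.imwrite("pics/c5.png",cv2.resize(a,None,fx=7,fy=7,interpolation=cv2.INTER_CUBIC))
a=cv2.imread("pics/scene0.png")[165:220,75:185]; cv2.imwrite("pics/c6.png",cv2.resize(a,None,fx=7,fy=7,interpolation=cv2.INTER_CUBIC))
for y in (-94,-88,-83):
    P=np.array([[22,y+78,103],[-22,y+78,103],[22,y+68,103],[-22,y+68,103],[32,y+80,40],[22,y+24,110],[-22,y+24,110],[22,y-76,110]])/1e3
    print(y,((proj("top",tf(p,P))-[350,165])*7).round().tolist()); print("  s",((proj("scene",tf(p,P))-[75,165])*7).round().tolist())
```

```text
-94 [[208.0, 148.0], [241.0, 264.0], [234.0, 142.0], [267.0, 258.0], [146.0, 160.0], [356.0, 114.0], [390.0, 229.0], [616.0, 58.0]]
  s [[444.0, 154.0], [455.0, 97.0], [419.0, 155.0], [430.0, 99.0], [468.0, 299.0], [303.0, 146.0], [318.0, 90.0], [42.0, 161.0]]
-88 [[192.0, 151.0], [225.0, 267.0], [219.0, 146.0], [251.0, 261.0], [131.0, 163.0], [340.0, 117.0], [374.0, 233.0], [601.0, 62.0]]
  s [[460.0, 153.0], [470.0, 96.0], [434.0, 154.0], [445.0, 98.0], [483.0, 298.0], [318.0, 145.0], [333.0, 89.0], [58.0, 160.0]]
-83 [[179.0, 154.0], [212.0, 270.0], [205.0, 149.0], [238.0, 264.0], [119.0, 166.0], [327.0, 120.0], [361.0, 236.0], [588.0, 64.0]]
  s [[473.0, 152.0], [482.0, 96.0], [447.0, 154.0], [457.0, 97.0], [495.0, 297.0], [331.0, 145.0], [345.0, 88.0], [71.0, 159.0]]
```

View pics/c5.png

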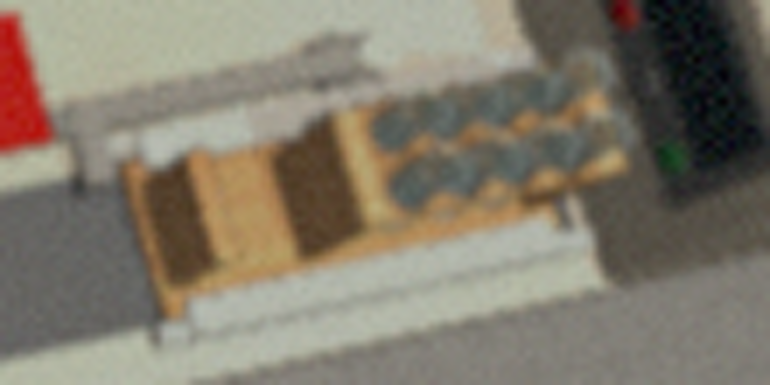

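View pics/c6.png

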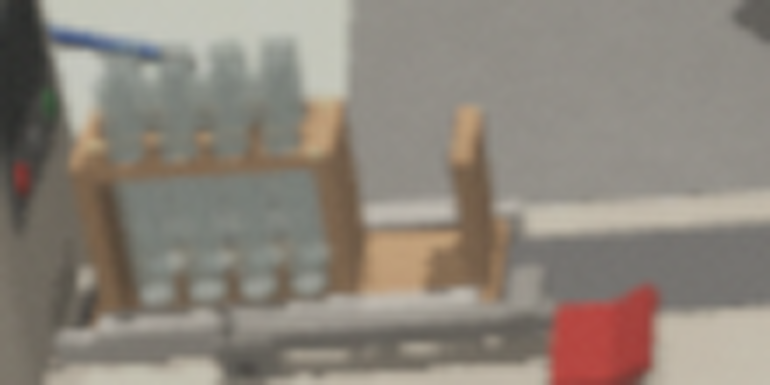

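Run:
```python
from h import *
p=np.load("col.npy"); yaw=np.degrees(p[2]); print(yaw)
rel(tf(p,[[0,-.0105,.185]])[0],yaw-90)
print(state()["joints"])
```

```text
11.383872148788829
lin [-0.0978 -0.0769 -0.0113] | 0.125 ang [-0.52 -0.15 89.73]
[-0.16533198  0.26493265  1.8139711   0.00629553  1.06909497 -0.36232639]
```

>>> move_arm --motion '[{"linear": [-0.008,-0.006,-0.011],"angular": [0,0,7]},{"linear": [-0.018,-0.014,-0.011],"angular": [0,0,15]},{"linear": [-0.028,-0.022,-0.011],"angular": [0,0,23]},{"linear": [-0.038,-0.03,-0.011],"angular": [0,0,31]},{"linear": [-0.048,-0.038,-0.011],"angular": [-0.2,0,39]},{"linear": [-0.058,-0.046,-0.011],"angular": [-0.3,0,47]},{"linear": [-0.068,-0.054,-0.011],"angular": [-0.3,0,55]},{"linear": [-0.078,-0.062,-0.011],"angular": [-0.4,0,63]},{"linear": [-0.088,-0.07,-0.011],"angular": [-0.5,-0.1,71]},{"linear": [-0.098,-0.077,-0.011],"angular": [-0.5,-0.1,79]}]' --hand 0.38

```text
t: 12.9
tool_pos: [0.5074, -0.1594, 0.1822]
eef_rot: [0.982, 0.189, -0.001, -0.002]
ft_force: [-0.9, -0.4, 0.4]
width: 0.033
```

Run:
```python
from h import *
p=np.load("col.npy"); yaw=np.degrees(p[2])
rel(tf(p,[[0,-.0105,.15]])[0],yaw-90)
```

```text
lin [0.002  0.001  0.0322] | 0.0323 ang [-0.22  0.14 10.39]
```

>>> move_arm --motion '[{"linear": [0.001,0,0.005],"angular": [0,0,5]},{"linear": [0.002,0.001,0.015],"angular": [-0.2,0.1,10.4]},{"linear": [0.002,0.001,0.025],"angular": [-0.2,0.1,10.4]},{"linear": [0.002,0.001,0.032],"angular": [-0.2,0.1,10.4]},{"linear": [0.002,0.001,0.032],"angular": [-0.2,0.1,10.4]},{"linear": [0.002,0.001,0.032],"angular": [-0.2,0.1,10.4]}]'

```text
t: 13.5
tool_pos: [0.5092, -0.1592, 0.1496]
eef_rot: [0.995, 0.1, -0.001, -0.0]
ft_force: [0.1, 0.3, 0.5]
width: 0.0323
```

Run:
```python
from h import *
p=np.load("col.npy"); yaw=np.degrees(p[2])
im=snapshot("scene"); cv2.imwrite("pics/s10.png",cv2.resize(im[120:230,70:200,::-1],None,fx=5.4,fy=5.4,interpolation=cv2.INTER_CUBIC))
s=state(); print(inv(p,[s["tool_pos"]]),s["width"])
print("tcp px",(proj("scene",s["tool_pos"])-[70,120])*5.4)
rel(tf(p,[[0,-.0105,.07]])[0],yaw-90)
```

```text
[[ 0.0002124  -0.01051621  0.15020422]] 0.032394725575131955
tcp px [[372.65554576 260.15061209]]
lin [-0.0002  0.      0.0802] | 0.0802 ang [-0.02  0.04  0.04]
```

View pics/s10.png

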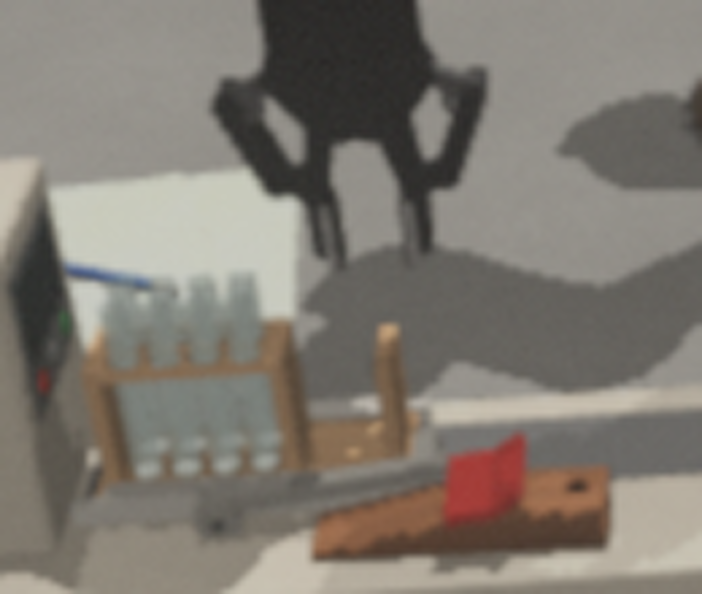

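>>> move_arm --motion '[{"linear": [0,0,0],"angular": [0,0,0]},{"linear": [0,0,0.01],"angular": [0,0,0]},{"linear": [0,0,0.02],"angular": [0,0,0]},{"linear": [0,0,0.03],"angular": [0,0,0]},{"linear": [0,0,0.038],"angular": [0,0,0]},{"linear": [0,0,0.038],"angular": [0,0,0]}]' --hand 0.26

```text
t: 14.15
tool_pos: [0.5081, -0.1588, 0.1101]
eef_rot: [0.995, 0.099, -0.002, -0.001]
ft_force: [0.4, -0.2, -0.2]
width: 0.0222
```

Run:
```python
from h import *
p=np.load("col.npy"); yaw=np.degrees(p[2])
im=snapshot("scene"); cv2.imwrite("pics/s11.png",cv2.resize(im[130:210,90:190,::-1],None,fx=7,fy=7,interpolation=cv2.INTER_CUBIC))
s=state(); print(inv(p,[s["tool_pos"]]),s["width"],s["ft_force"])
rel(tf(p,[[0,-.0105,.083]])[0],yaw-90)
```

```text
[[-0.00061178 -0.0099954   0.11098791]] 0.022091293166464743 [ 0.55798872 -0.64930348 -0.0957071 ]
lin [0.0007 0.0006 0.028 ] | 0.028 ang [-0.09  0.16  0.04]
```

View pics/s11.png

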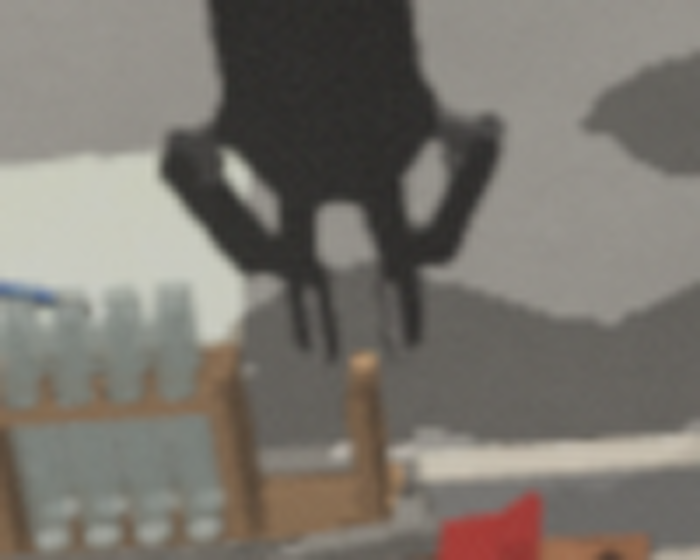

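Pull plate top (364,360) sits midway between fingertips (337 and 385). Descend.

>>> move_arm --motion '[{"linear": [0.0005,0,0.008],"angular": [0,0.1,0]},{"linear": [0.0007,0,0.016],"angular": [0,0.1,0]},{"linear": [0.0007,0,0.024],"angular": [0,0.1,0]},{"linear": [0.0007,0,0.031],"angular": [0,0.1,0]},{"linear": [0.0007,0,0.031],"angular": [0,0.1,0]},{"linear": [0.0007,0,0.031],"angular": [0,0.1,0]}]'

```text
t: 14.8
tool_pos: [0.5092, -0.1589, 0.0797]
eef_rot: [0.995, 0.1, -0.001, -0.001]
ft_force: [0.2, -0.4, 0.1]
width: 0.0224
```

Run:
```python
from h import *
p=np.load("col.npy"); yaw=np.degrees(p[2])
s=state(); print(inv(p,[s["tool_pos"]]),s["width"],s["ft_force"])
rel(tf(p,[[0,-.0105+.195,.080]])[0],yaw-90)
im=snapshot("scene"); cv2.imwrite("pics/s12.png",cv2.resize(im[130:210,90:190,::-1],None,fx=7,fy=7,interpolation=cv2.INTER_CUBIC))
```

```text
[[-0.00011359 -0.00985694  0.07966892]] 0.022395718970789267 [ 0.23620351 -0.44829261  0.10682639]
lin [ 0.0002 -0.1944  0.    ] | 0.1944 ang [-0.11  0.09  0.04]
```

View pics/s12.png

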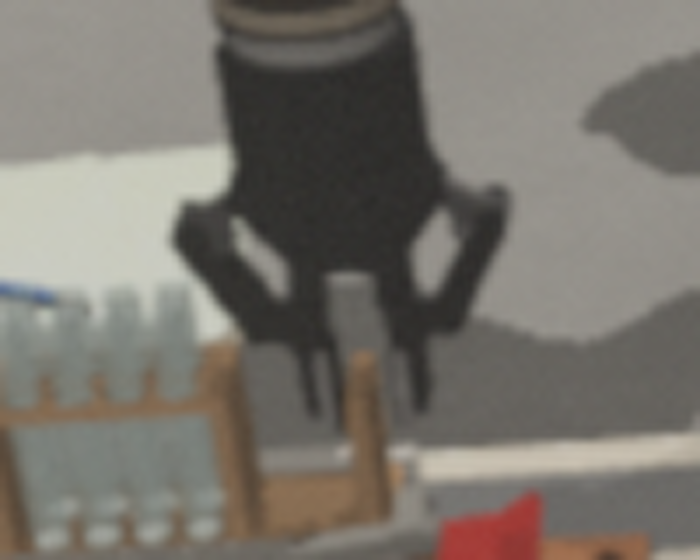

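>>> move_arm --motion '[{"linear": [0,0,0],"angular": [0,0,0]},{"linear": [0,0,0],"angular": [0,0,0]},{"linear": [0,-0.003,0],"angular": [0,0,0]},{"linear": [0,-0.006,0],"angular": [0,0,0]},{"linear": [0,-0.01,0],"angular": [0,0,0]},{"linear": [0,-0.014,0],"angular": [0,0,0]},{"linear": [0,-0.018,0],"angular": [0,0,0]},{"linear": [0,-0.022,0],"angular": [0,0,0]},{"linear": [0,-0.026,0],"angular": [0,0,0]},{"linear": [0,-0.03,0],"angular": [0,0,0]}]' --hand 0.2

```text
t: 15.85
tool_pos: [0.5041, -0.1296, 0.0805]
eef_rot: [0.995, 0.1, 0.0, -0.0]
ft_force: [1.2, -4.4, 1.9]
width: 0.017
```

Run:
```python
from h import *
p=np.load("col.npy"); yaw=np.degrees(p[2])
s=state(); print(inv(p,[s["tool_pos"]]),s["width"],s["ft_force"])
rel(tf(p,[[0,.187,.080]])[0],yaw-90)
im=snapshot("scene"); cv2.imwrite("pics/s13.png",cv2.resize(im[120:240,60:240,::-1],None,fx=4.4,fy=4.4,interpolation=cv2.INTER_CUBIC))
```

```text
[[0.00061422 0.0198101  0.08050167]] 0.017006419468964442 [ 1.15072043 -4.44534033  1.92830838]
lin [-0.0005 -0.1672  0.0006] | 0.1672 ang [-0.03 -0.01  0.05]
```

View pics/s13.png

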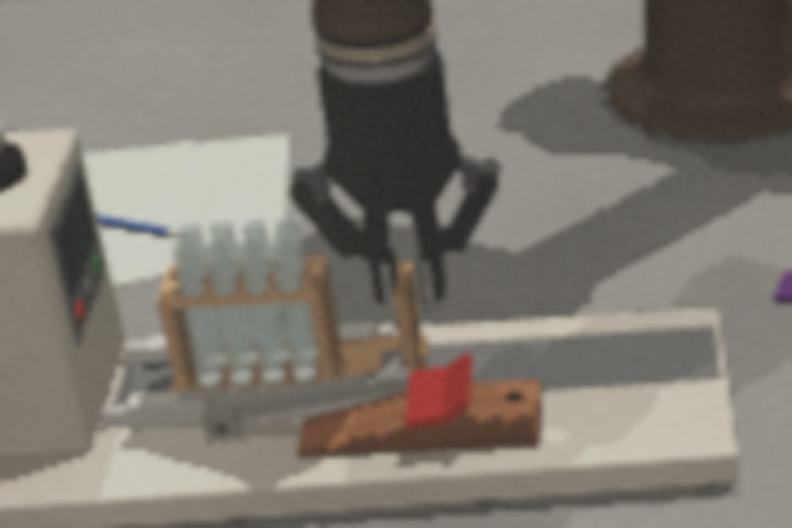

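Rack has come out past the raised tooth at 4.4 N, wedge in place. Continue.

>>> move_arm --motion '[{"linear": [0,-0.008,0],"angular": [0,0,0]},{"linear": [0,-0.016,0],"angular": [0,0,0]},{"linear": [0,-0.024,0],"angular": [0,0,0]},{"linear": [0,-0.032,0],"angular": [0,0,0]},{"linear": [-0.0005,-0.04,0],"angular": [0,0,0]},{"linear": [-0.0005,-0.048,0],"angular": [0,0,0]},{"linear": [-0.0005,-0.056,0],"angular": [0,0,0]},{"linear": [-0.0005,-0.064,0],"angular": [0,0,0]},{"linear": [-0.0005,-0.072,0],"angular": [0,0,0]},{"linear": [-0.0005,-0.08,0],"angular": [0,0,0]}]'

```text
t: 16.9
tool_pos: [0.4873, -0.0501, 0.0806]
eef_rot: [0.995, 0.1, -0.0, -0.001]
ft_force: [0.8, -4.0, 0.4]
width: 0.0169
```

Run:
```python
from h import *
p=np.load("col.npy"); yaw=np.degrees(p[2])
s=state(); print(inv(p,[s["tool_pos"]]),s["width"],s["ft_force"])
rel(tf(p,[[0,.187,.080]])[0],yaw-90)
im=snapshot("scene"); cv2.imwrite("pics/s14.png",cv2.resize(im[120:240,60:240,::-1],None,fx=4.4,fy=4.4,interpolation=cv2.INTER_CUBIC))
```

```text
[[-0.00011564  0.10113357  0.08055181]] 0.016944964326231462 [ 0.81548056 -3.96977231  0.39395903]
lin [ 0.0002 -0.0859  0.0007] | 0.0859 ang [-0.07  0.01  0.05]
```

View pics/s14.png

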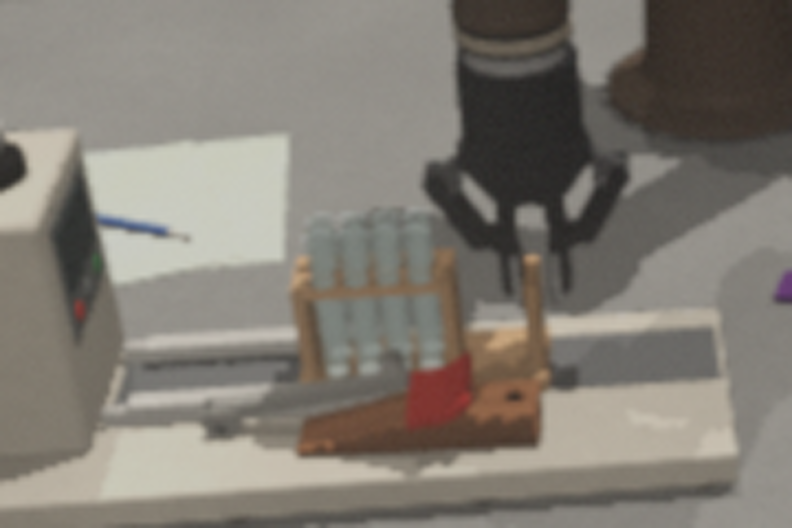

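>>> move_arm --motion '[{"linear": [0,-0.009,0],"angular": [0,0,0]},{"linear": [0,-0.018,0],"angular": [0,0,0]},{"linear": [0,-0.027,0],"angular": [0,0,0]},{"linear": [0,-0.036,0],"angular": [0,0,0]},{"linear": [0,-0.045,0],"angular": [0,0,0]},{"linear": [0,-0.054,0],"angular": [0,0,0]},{"linear": [0,-0.063,0],"angular": [0,0,0]},{"linear": [0,-0.072,0],"angular": [0,0,0]},{"linear": [0,-0.08,0],"angular": [0,0,0]},{"linear": [0,-0.085,0],"angular": [0,0,0]}]'

```text
t: 17.95
tool_pos: [0.4691, 0.0355, 0.0803]
eef_rot: [0.995, 0.1, -0.001, -0.002]
ft_force: [0.9, -3.4, 0.1]
width: 0.0169
```

Run:
```python
from h import *
p=np.load("col.npy"); yaw=np.degrees(p[2])
s=state(); print(inv(p,[s["tool_pos"]]),s["width"],s["ft_force"])
rel(tf(p,[[0,.187,.080]])[0],yaw-90)
im=snapshot("scene"); cv2.imwrite("pics/s15.png",cv2.resize(im[120:240,90:270,::-1],None,fx=4.4,fy=4.4,interpolation=cv2.INTER_CUBIC))
y=112
for y in (105,112,119):
    P=np.array([[22,y+78,103],[-22,y+78,103],[22,y+24,110],[-22,y+24,110],[22,y-76,110],[-22,y-76,110],[32,y+80,30],[-32,y+80,40],[32,y-80,30]])/1e3
    print(((proj("scene",tf(p,P))-[90,120])*4.4).round().tolist())
```

```text
[[-0.0010983   0.18858031  0.08027092]] 0.016866755311954015 [ 0.86595912 -3.3967185   0.11502787]
lin [0.0011 0.0016 0.0003] | 0.0019 ang [-0.21  0.11  0.07]
[[529.0, 277.0], [527.0, 242.0], [444.0, 272.0], [444.0, 238.0], [284.0, 281.0], [289.0, 246.0], [538.0, 380.0], [534.0, 315.0], [291.0, 395.0]]
[[540.0, 276.0], [538.0, 242.0], [455.0, 272.0], [454.0, 237.0], [295.0, 281.0], [300.0, 245.0], [549.0, 379.0], [544.0, 314.0], [302.0, 394.0]]
[[551.0, 276.0], [548.0, 241.0], [466.0, 271.0], [465.0, 237.0], [307.0, 280.0], [311.0, 245.0], [559.0, 379.0], [554.0, 314.0], [313.0, 393.0]]
```

View pics/s15.png

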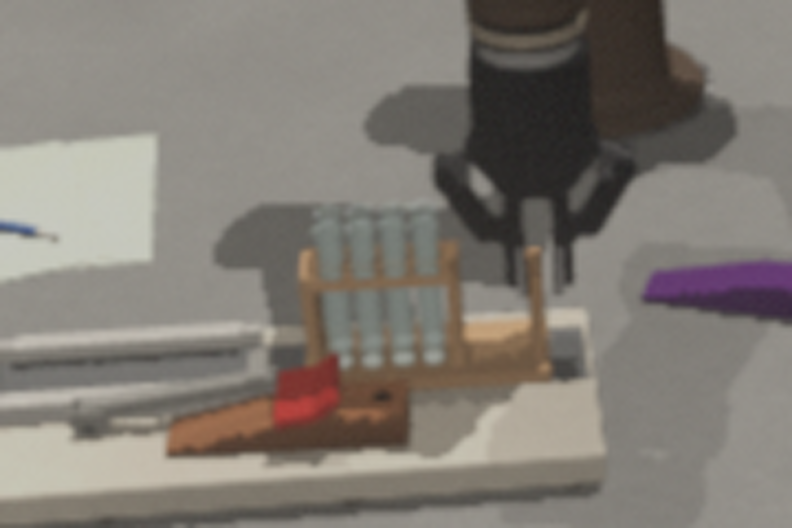

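Rack y ≈ 112 mm (foot front corner crop 551,378 matches the 549,379 prediction). Back the fingers off the plate, then lift.

>>> move_arm --motion '[{"linear": [0,0.0035,0],"angular": [0,0,0]},{"linear": [0,0.0035,0],"angular": [0,0,0]},{"linear": [0,0.0035,0],"angular": [0,0,0]}]' --hand 0.24

```text
t: 18.3
tool_pos: [0.4691, 0.0327, 0.0799]
eef_rot: [0.995, 0.099, -0.002, -0.003]
ft_force: [0.3, 0.4, 0.1]
width: 0.0202
```

Run:
```python
from h import *
p=np.load("col.npy"); yaw=np.degrees(p[2])
s=state(); print(inv(p,[s["tool_pos"]]),s["width"],s["ft_force"],s["wrist_torque"])
im=snapshot("scene"); cv2.imwrite("pics/s16.png",cv2.resize(im[150:210,180:240,::-1],None,fx=9,fy=9,interpolation=cv2.INTER_CUBIC))
```

```text
[[-0.00159647  0.18584218  0.07988407]] 0.0201982831552785 [0.29711502 0.385791   0.0607365 ] [ 0.04902305 -0.00535876 -0.00662967]
```

View pics/s16.png

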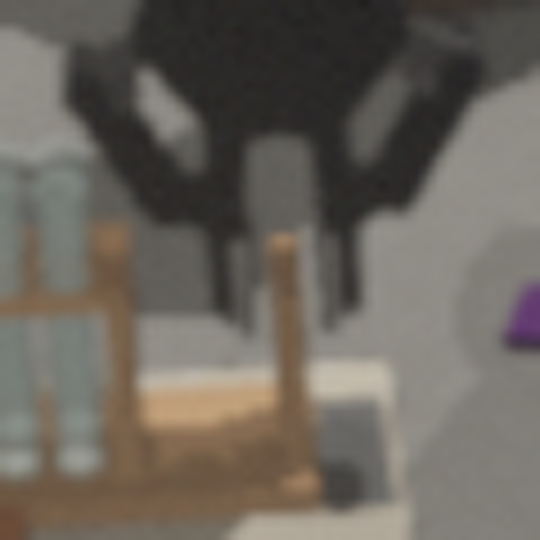

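>>> move_arm --motion '[{"linear": [0,0,-0.005],"angular": [0,0,0]},{"linear": [0,0,-0.012],"angular": [0,0,0]},{"linear": [0,0,-0.022],"angular": [0,0,0]},{"linear": [0,0,-0.034],"angular": [0,0,0]},{"linear": [0,0,-0.05],"angular": [0,0,0]},{"linear": [0,0,-0.075],"angular": [0,0,0]},{"linear": [0,0,-0.1],"angular": [0,0,0]},{"linear": [0,-0.03,-0.12],"angular": [0,0,0]},{"linear": [0,-0.07,-0.14],"angular": [0,0,0]},{"linear": [0,-0.11,-0.15],"angular": [0,0,0]}]'

```text
t: 19.35
tool_pos: [0.4494, 0.1409, 0.2342]
eef_rot: [0.995, 0.098, 0.001, -0.003]
ft_force: [1.1, -0.1, 0.0]
width: 0.0201
```

>>> move_arm --motion '[{"linear": [0,-0.03,0],"angular": [0,0,0]},{"linear": [0,-0.07,0],"angular": [0,0,0]},{"linear": [0,-0.11,0],"angular": [0,0,0]},{"linear": [0,-0.15,0],"angular": [0,0,0]},{"linear": [0,-0.15,0],"angular": [0,0,0]},{"linear": [0,-0.15,0],"angular": [0,0,0]}]'

```text
t: 19.95
tool_pos: [0.4198, 0.2886, 0.2358]
eef_rot: [0.995, 0.1, 0.002, -0.003]
ft_force: [0.1, -0.2, -0.4]
width: 0.0202
```

Run:
```python
from h import *
p=np.load("col.npy")
im=snapshot("scene"); cv2.imwrite("pics/s17.png",cv2.resize(im[120:250,60:270,::-1],None,fx=3.8,fy=3.8,interpolation=cv2.INTER_CUBIC))
im=snapshot("top"); cv2.imwrite("pics/t17f.png",im[:,:,::-1]);cv2.imwrite("pics/t17.png",cv2.resize(im[150:250,270:430,::-1],None,fx=5,fy=5,interpolation=cv2.INTER_CUBIC))
for y in (108,112,116):
    P=np.array([[32,y+80,40],[-32,y+80,40],[32,y-80,40],[-32,y-80,40],[22,y+78,103],[-22,y+78,103]])/1e3
    print(y,((proj("top",tf(p,P))-[270,150])*5).round().tolist(),((proj("scene",tf(p,P))-[60,120])*3.8).round().tolist())
s=state();print(s["t"],s["ft_force"],s["tool_pos"])
```

```text
108 [[145.0, 265.0], [172.0, 380.0], [430.0, 205.0], [461.0, 318.0], [166.0, 262.0], [186.0, 346.0]] [[582.0, 317.0], [579.0, 272.0], [368.0, 330.0], [373.0, 284.0], [575.0, 239.0], [573.0, 209.0]]
112 [[138.0, 267.0], [165.0, 382.0], [423.0, 207.0], [453.0, 320.0], [158.0, 263.0], [178.0, 347.0]] [[587.0, 317.0], [584.0, 272.0], [373.0, 329.0], [378.0, 283.0], [581.0, 239.0], [578.0, 209.0]]
116 [[131.0, 268.0], [158.0, 383.0], [416.0, 208.0], [446.0, 322.0], [150.0, 265.0], [170.0, 349.0]] [[593.0, 316.0], [589.0, 271.0], [379.0, 329.0], [384.0, 283.0], [586.0, 238.0], [584.0, 209.0]]
20.05 [ 0.54895293 -0.10238828 -0.20476154] [0.42009102 0.28718579 0.23539008]
```

View pics/s17.png

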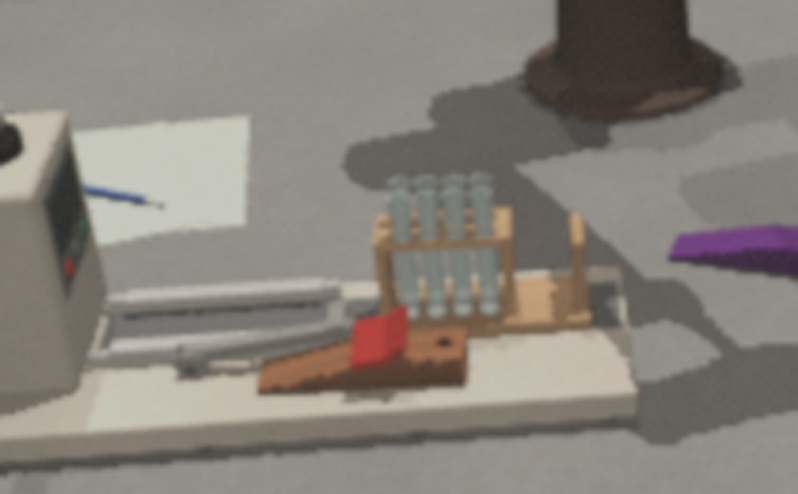

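View pics/t17.png

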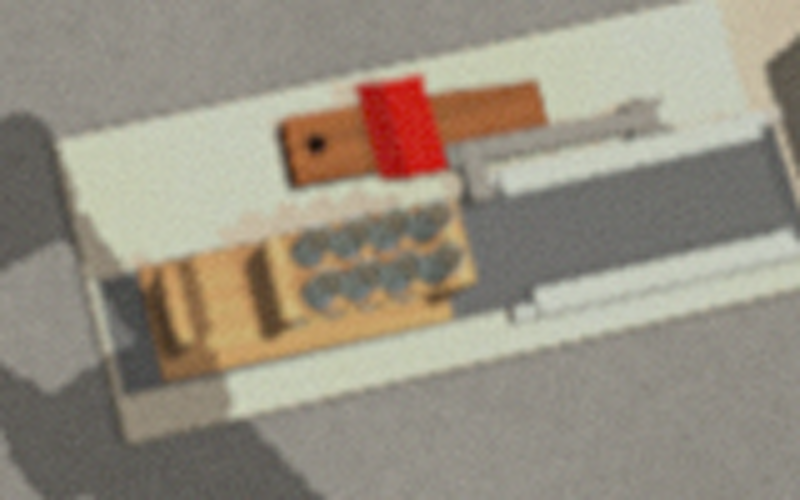

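View pics/t17f.png

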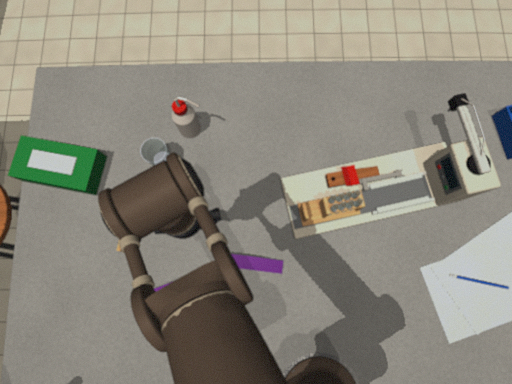

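Run:
```python
from bench import *
print(hand_in()); s=state(); print(s["t"],s["ft_force"])
```

```text
the job is handed in; nothing more can be done
None
the job is handed in; nothing more can be done
```

The rack is unloaded and the job is handed in, at about 20 s of the 61 s allowed; no verdict is reported.

**Wedge:** I used the brown beech wedge; the two purple ones of the same shape were left alone. I gripped it by the butt, turned it in line with the collector and pushed it under the red thumb plate at about 11 to 12 N. The tip came to about 90 mm past the plate's edge. The plate stopped rising over the last push, so it is on the wedge's flat top. After I opened the fingers and lifted away, the wedge stayed in and the catch stayed up, at about 0.11 rad as read from the picture.

**Rack:** I drew it out by the pull plate with a loose straddle, not a grip. The pull was about 4 N, with no lift or tilt seen. I then backed the fingers off and lifted clear.

**Last checks, both cameras, arm clear:**
- **Rack:** its middle is about 112 mm out from the mouth, near x = 0. It is square to within a degree or two by eye, upright and flat on the apron.
- **Wedge:** in place, its tip past the mouth, holding the catch up.
- **Bystanders:** the arm hides the tube holder and part of the beaker in the last full top view. The arm passed well above them and they were never touched. The bottle and the visible part of the beaker look unmoved.
- **Contact:** the force reading was about 0.6 N, which is within its noise.

No check failed or disagreed beyond the 1 to 2 pixels of camera error.

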